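# Put small stock back into its matching holders

## Task

Put the four small goods back into the bench holders that match them: the jar of nails upright in the round green one, the brown nail carton flat in the wide red one, the padlock standing in the small yellow one and the blue spark plug carton lying in the long narrow blue one. Each must sit down inside its rim on the foam floor, let go and still. Leave the battery pack where it lies.

Things in the scene. Friction and masses are not known exactly. Their poses are not given: they have to be found in the camera images.
- nail_jar (a point): Glass jar of nails with a gold lid, upright, 57 mm across (lid 52 mm) and 73 mm tall. Point: its centre, 36.5 mm above its underside; z is its axis, pointing up. The grasp may have any direction.
- nail_carton (a point): Brown cardboard carton of nails with a red stripe, lying flat: 50 mm along x, 85 mm along y, 42 mm high. Point: its centre, 21 mm above its underside; z up. Grasp across the 50 mm.
- padlock (a point): Brass padlock with a steel shackle, standing upright with the shackle up: body 18 mm along x, 42 mm along y, 36 mm high; 61 mm high with the shackle. Point: 30 mm above its underside, on its middle line, within the top of the brass body; z up. Grasp the body across the 18 mm.
- plug_carton (a point): Narrow blue cardboard spark plug carton lying on its side: 26 mm along x, 85 mm along y, 26 mm high. Point: its centre, 13 mm above its underside; y along its length, z up. Grasp across the 26 mm, by its upper half.
- jar_holder: Round holder with a green rim and black foam floor, inside diameter 73 mm, outside 81 mm. Fixed to the bench. Rim 4 mm thick, top 8 mm above the bench; floor 2 mm above it; a small 3 mm high screw ear at each x side. Keep fingertips above the rim. Origin: centre of the underside, on the bench; z up.
- carton_holder: Wide rectangular holder with a red rim and black foam floor with a red outline: inside 66 mm along x and 97 mm along y, outside 74 by 105 mm. Fixed to the bench. Rim 4 mm thick, top 8 mm above the bench; floor 2 mm above it; a small 3 mm high screw ear at each x side. Keep fingertips above the rim. Origin: centre of the underside, on the bench; y along the long side, z up.
- lock_holder: Small rectangular holder with a yellow rim and black foam floor with a yellow outline: inside 34 mm along x and 58 mm along y, outside 42 by 66 mm. Fixed to the bench. Rim 4 mm thick, top 8 mm above the bench; floor 2 mm above it; a small 3 mm high screw ear at each x side. Keep fingertips above the rim. Origin: centre of the underside, on the bench; y along the long side, z up.
- plug_holder: Long narrow holder with a blue rim and black foam floor with a blue outline: inside 42 mm along x and 97 mm along y, outside 50 by 105 mm. Fixed to the bench. Rim 4 mm thick, top 8 mm above the bench; floor 2 mm above it; a small 3 mm high screw ear at each x side. Keep fingertips above the rim. Origin: centre of the underside, on the bench; y along the long side, z up.
- battery_pack (a point): Black cordless-drill battery pack, loose, 68 by 112 by 60 mm, lying beside the bench vice; to be left alone. Point: its centre, 30 mm above its underside.
Mind the look-alikes: they are no part of the job. What is shaped like the part that bears nail_jar but pink is not meant.

How it is judged:
By the outcome, as a careful person would: the job done as asked, in the order asked, and still so for the second after the job is handed in, with the robot touching nothing.
It also fails if it takes over 102 s, if anything falls off the work surface, if the arm or the gripper's body presses on something with over 40 N, if the wrist force passes 120 N, or if a joint passes its speed limit or range.

## Robot

A 6-joint arm with a two-finger parallel gripper is mounted at the origin on a cart in front of the work surface, level with it; the furniture and walls round the work are solid. World frame = base frame: x ahead of the robot, y to its left, z up, the work surface at z = 0. Lengths are in m, angles in rad, forces in N, time in s.
With the tool pointing down it reaches from about 0.275 to 0.75 m from the base axis. Payload 10.2 kg.
Tool frame: the origin (TCP) lies midway between the tips of the shut fingers; the grasp point (between the pads) lies 19 mm behind it (env.hold_point_z is the distance from the TCP to the grasp point, in m); z points along the fingers, y is the line along which they close (so a half turn about z gives the same grasp; the last joint's range is limited). The gripper opens to 85 mm and grips with 20 to 120 N. Pads are 22 mm wide; open, the fingers measure 114 mm over their backs; the gripper's body (76 mm by 85 mm) begins 54 mm behind the grasp point. The pads swing forward as they close: fully open they stand 13 mm farther back than shut.
Start: joints at [-1.402, 0.313, 1.498, -0, 1.331, -0.223], TCP at [0.2, -0.485, 0.199] pointing down, gripper open.
Joint ranges: [-2.94, 2.94], [-0.97, 2.17], [0.19, 2.56], [-1.23, 4.37], [0.02, 3.11], [-2.88, 2.88]. Speed limits (rad/s): [2.39, 2.39, 3.01, 3.14, 3.14, 3.14].

## Interface

Orientations are given as a unit quaternion [x, y, z, w].
In Python, from bench import env, kinematics, monitor, eyes, job gives the robot as it stands. The module is installed in compiled form; this text tells all that it offers. Calls block until the motion is done:
- env.reach(position, orientation): joint-space move of the TCP to a pose.
- env.movel(position, velocity=0.15, frame=None, guard=None): straight line of the TCP; frame=None keeps the orientation; velocity is the mean speed in m/s. With guard (N) it stops when the force on the tool has changed by that much, and returns True; else False.
- env.set_joints(angles): joint-space move.
- env.release() and env.close_gripper(effort=None): open the fingers fully, or close them until they stop; effort is the grip in N (None keeps the last).
- env.hold(seconds).
- kinematics.ik(position, orientation): joint angles nearest the present ones, or None.
- monitor.sense(): the state.
- eyes.grab_frame(name): name is "side" or "top"; returns a dict with "frame" (420x560x3 uint8, red, green, blue), "mtx" (3x3 intrinsics, pixels), "view" (4x4, takes a point from world to camera coordinates). Camera axes: x right, y down, z forward; pixel columns grow to the right and rows downward; lengths in m; the calibration is good to about 2 mm. A picture is of the moment at which its call begins. There is no depth.
A pose or a line that the arm cannot do raises env.MotionError and nothing moves.
- job.hand_in(): hands the job in; it is judged then, once.
The state is a dict: "clock": time; "joints": joint angles; "qvel": joint speeds; "joint_efforts": joint torques, N m; "position": TCP position; "ee_rot": TCP orientation; "contact_force": force on the tool from outside, world axes, zero at the start; "ft_torque": the same for the moment, N m; "finger_gap": opening from 0.0 (shut) to 1.0 (fully open); "gripper_force": force on a finger pad.
Only numpy, scipy, OpenCV 4.12 (cv2) and the standard library are available. Lean on these libraries where they do the work, as an engineer would, in place of code of your own. Each camera call takes 0.05 s, during which the arm holds its last target. There are 200 camera calls.

## Working session

There is one attempt and no reset: what is moved stays moved. The work goes in short steps, each a Python script; the robot and the scene stay as the last script left them, time stands still between calls to the robot, and variables do not carry over. Pictures are saved under pics/ and viewed, at most 14 in all, crops included, and the job is handed in when it is done.

```bash
mkdir -p pics
python3 - <<'E'
from bench import env,monitor,eyes
import cv2,numpy as np,pickle
for n in("top","side"):
    f=eyes.grab_frame(n); pickle.dump(f,open(n+".pkl","wb"))
    cv2.imwrite(f"pics/{n}0.png",cv2.resize(f["frame"][:,:,::-1],(784,588),interpolation=cv2.INTER_CUBIC))
    V=np.array(f["view"]);print(n,np.round(-V[:3,:3].T@V[:3,3],3),np.round(f["mtx"],1).tolist())
print(monitor.sense()["clock"],env.hold_point_z)
E
```

```text
top [ 0.475 -0.143  0.921] [[417.4, 0.0, 284.4], [0.0, 417.4, 210.5], [0.0, 0.0, 1.0]]
side [ 0.222 -0.849  0.524] [[501.3, 0.0, 276.9], [0.0, 501.3, 214.8], [0.0, 0.0, 1.0]]
0.1 0.0187
```

View pics/top0.png

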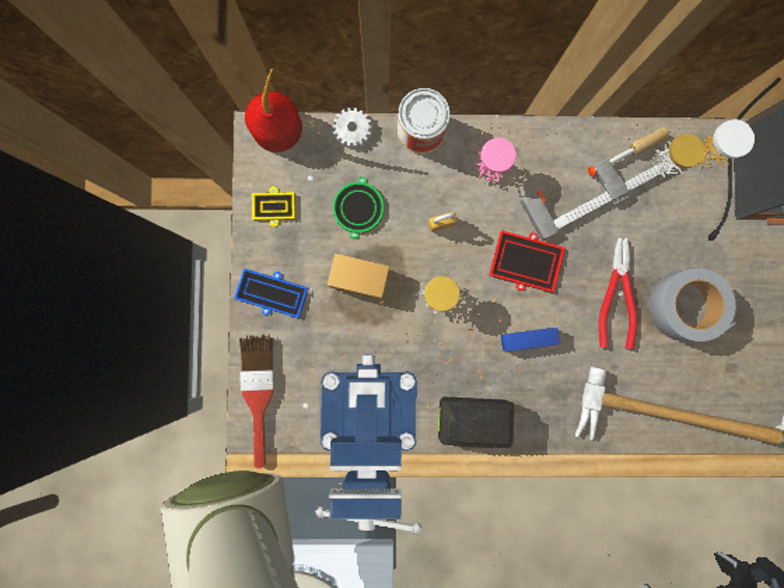

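View pics/side0.png

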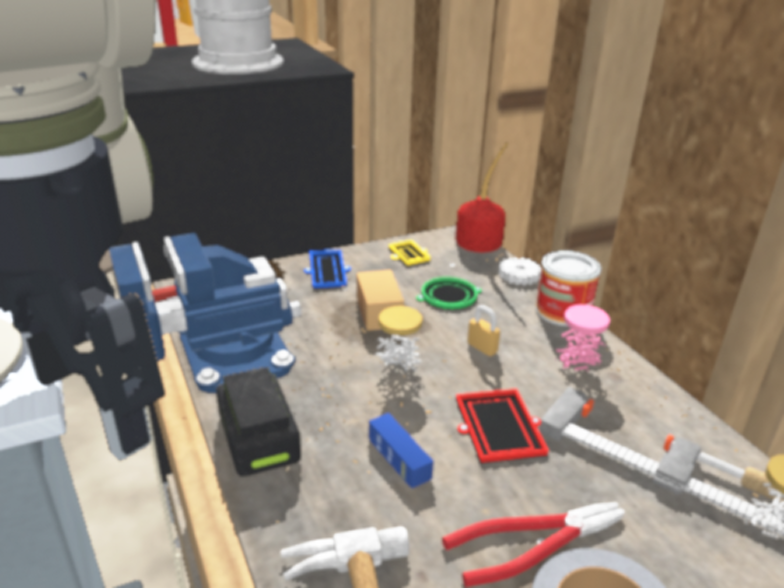

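Jar candidates in the 784-px top view: gold lid at (442,293), pink at (498,155), gold lid at far right (688,150) and white lid at (735,138). I'll measure these and check them in crops.

```bash
cat > h.py <<'E'
import cv2,numpy as np
def ray(f,uv,z):
    V=np.array(f["view"]);R,t=V[:3,:3],V[:3,3];c=-R.T@t
    uv=np.atleast_2d(uv).astype(float)
    d=np.c_[uv,np.ones(len(uv))]@np.linalg.inv(f["mtx"]).T@R
    return (c+d*((z-c[2])/d[:,2])[:,None])[:,:2]
def comps(f,lo,hi,amin=60):
    hsv=cv2.cvtColor(f["frame"],cv2.COLOR_RGB2HSV)
    m=cv2.inRange(hsv,np.array(lo),np.array(hi))
    if lo[0]==0: m|=cv2.inRange(hsv,np.array([172,lo[1],lo[2]]),np.array([180,hi[1],hi[2]]))
    cs,_=cv2.findContours(m,cv2.RETR_EXTERNAL,cv2.CHAIN_APPROX_NONE)
    return [c[:,0] for c in cs if cv2.contourArea(c)>amin]
def rect(f,c,z):
    "world rectangle of a contour at height z: centre, (short,long), yaw of long side"
    p=ray(f,c,z).astype(np.float32)
    b=cv2.boxPoints(cv2.minAreaRect((p*1000).astype(np.float32)))/1000
    e=[b[1]-b[0],b[2]-b[1]];e.sort(key=np.linalg.norm)
    a=np.arctan2(e[1][1],e[1][0]);return b.mean(0),[np.linalg.norm(x) for x in e],(a+np.pi/2)%np.pi-np.pi/2
E
python3 - <<'E'
from h import *
import pickle
f=pickle.load(open("top.pkl","rb"))
S={"yellow":([22,110,90],[34,255,255],.008),"green":([45,120,60],[85,255,255],.008),"red":([0,170,80],[8,255,255],.008),
"blue":([105,140,60],[125,255,255],.008),"blueplug":([105,140,60],[125,255,255],.026),"goldlid":([16,110,130],[28,255,255],.073),"tan":([10,80,150],[20,255,255],.042)}
for k,(lo,hi,z) in S.items():
    for c in comps(f,lo,hi):
        if not(150<c[:,0].mean()<540 and 75<c[:,1].mean()<260): continue
        ctr,s,a=rect(f,c,z);print(k,(c.mean(0)*1.4).round(),ctr.round(3),np.round(s,3),round(float(a),3))
im=f["frame"][:,:,::-1];s=pickle.load(open("side.pkl","rb"))["frame"][:,:,::-1]
R=lambda i,x,y,w,h:cv2.resize(i[y:y+h,x:x+w],(390,290),interpolation=cv2.INTER_CUBIC)
cv2.imwrite("pics/crop.png",np.vstack([np.hstack([R(im,225,160,195,145),R(im,445,70,115,86)]),np.hstack([R(s,250,190,120,90),R(s,440,290,120,90)])]))
E
```

```text
yellow [442. 293.] [ 0.537 -0.234] [0.053 0.054] 0.788
yellow [273. 206.] [0.673 0.032] [0.062 0.066] -1.554
yellow [686. 150.] [ 0.77  -0.629] [0.053 0.055] -1.559
green [358. 208.] [ 0.673 -0.102] [0.079 0.079] 0.737
red [629. 311.] [ 0.512 -0.531] [0.019 0.117] 0.043
red [606. 309.] [ 0.516 -0.495] [0.018 0.122] -0.185
red [527. 260.] [ 0.588 -0.369] [0.093 0.105] 1.314
red [272. 118.] [0.81  0.034] [0.081 0.098] 0.473
blue [530. 339.] [ 0.466 -0.373] [0.026 0.089] -1.435
blue [271. 293.] [0.536 0.033] [0.069 0.105] 1.288
blueplug [530. 339.] [ 0.466 -0.368] [0.025 0.088] -1.435
blueplug [271. 293.] [0.535 0.029] [0.068 0.102] 1.288
goldlid [711. 309.] [ 0.511 -0.627] [0.03  0.069] -0.374
goldlid [441. 293.] [ 0.533 -0.227] [0.049 0.05 ] 0.788
goldlid [358. 275.] [ 0.558 -0.105] [0.048 0.081] 1.35
goldlid [273. 206.] [0.659 0.018] [0.017 0.039] -1.56
goldlid [701. 152.] [ 0.748 -0.612] [0.051 0.087] -1.557
goldlid [651. 139.] [ 0.768 -0.542] [0.014 0.056] -1.035
tan [710. 310.] [ 0.51  -0.642] [0.034 0.075] -0.541
tan [357. 275.] [ 0.562 -0.104] [0.05  0.085] 1.35
tan [710. 153.] [ 0.761 -0.654] [0.034 0.048] -0.152
tan [648. 138.] [ 0.778 -0.553] [0.015 0.065] -1.072
```

View pics/crop.png

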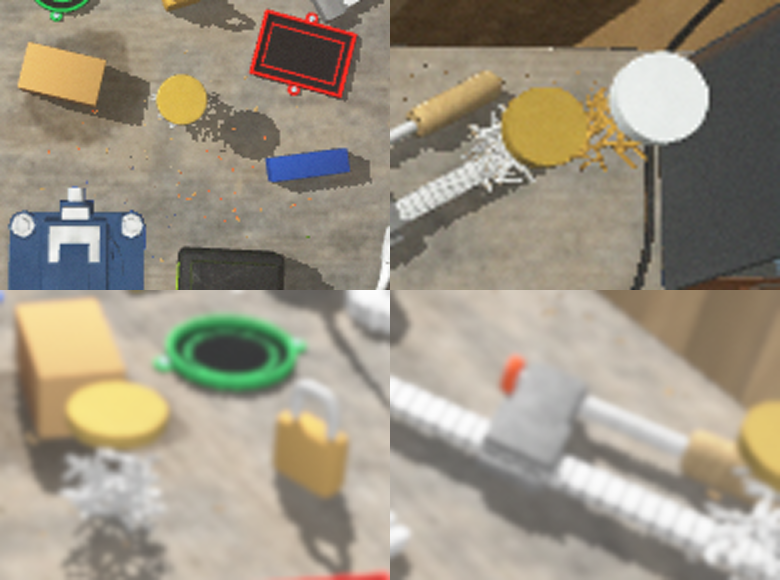

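The target jar is the gold-lidded one with silver nails at (442,293), inside reach. The other gold and white jars are about 0.97 m out, and the pink one is excluded. The tan carton is at (358,276), the padlock at (442,220), the blue carton at (530,340), and the holders are clear. I'll move the jar first.

```bash
cat > r.py <<'E'
from bench import env,kinematics,monitor,eyes
import numpy as np
from scipy.spatial.transform import Rotation as Ro
def quat(p,a):
    "down, fingers closing along world angle a (mod pi), the one that turns the wrist least"
    q0=np.array(monitor.sense()["joints"]);best=None
    for b in(a,a+np.pi):
        s,c=np.sin(b),np.cos(b)
        q=Ro.from_matrix(np.array([[-s,c,0],[c,s,0],[0,0,-1]])).as_quat()
        j=kinematics.ik(p,q)
        if j is not None and(best is None or abs(j[5])<best[0]): best=(abs(j[5]),q)
    return best[1]
def move(src,asrc,dst,adst,z,grip,up=.14):
    p=[*src,up];q=quat(p,asrc);env.reach(p,q)
    env.movel([*src,z],.12);env.close_gripper(grip);s=monitor.sense()
    print("gap",round(s["finger_gap"],3),"F",s["gripper_force"],"t",s["clock"])
    env.movel([*src,up],.2)
    p=[*dst,up];env.reach(p,quat(p,adst));s=monitor.sense()
    print("lifted gap",round(s["finger_gap"],3),np.round(s["contact_force"],1))
    g=env.movel([*dst,z+.003],.1,guard=15);print("guard",g,monitor.sense()["position"])
    env.release();env.movel([*dst,up],.2);print("t",monitor.sense()["clock"])
E
python3 - <<'E'
from r import *; import h,cv2,pickle
move([.537,-.234],np.pi/2,[.673,-.102],np.pi/2,.028,40)
f=eyes.grab_frame("side");im=f["frame"][:,:,::-1]
t=pickle.load(open("top.pkl","rb"));T=t["frame"][:,:,::-1]
cv2.imwrite("pics/a.png",np.hstack([cv2.resize(T[140:185,290:350],(400,300),interpolation=cv2.INTER_CUBIC),cv2.resize(im[150:300,220:420],(400,300))]))
for c in h.comps(t,[12,90,60],[30,255,255],20):
    if 295<c[:,0].mean()<335 and 140<c[:,1].mean()<175: print(c.min(0),c.max(0),h.rect(t,c,.036),h.rect(t,c,0.))
E
```

```text
gap 0.587 F 43.252885336987674 t 3.175
lifted gap 0.59 [-0.7  0.8 -3.4]
guard False [ 0.67318001 -0.1020794   0.03148357]
t 7.05
[306 151] [326 165] (array([ 0.64570034, -0.2320371 ], dtype=float32), [np.float32(0.022362186), np.float32(0.045075327)], np.float32(-1.2676677)) (array([ 0.65262735, -0.23563814], dtype=float32), [np.float32(0.023271536), np.float32(0.04690842)], np.float32(-1.2676696))
```

View pics/a.png

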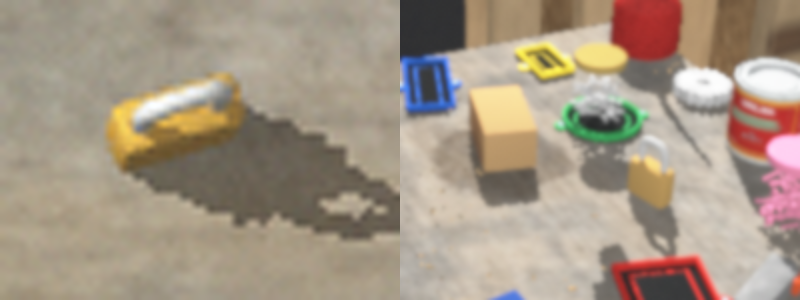

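The jar is seated in the green holder. The other three come next, in order.

Run:
```python
from r import *; import cv2
h=np.pi/2
move([.562,-.104],1.35+h,[.588,-.369],1.314+h,.012,35)
move([.648,-.2335],-1.268+h,[.673,.032],-1.554+h,.013,40)
f=eyes.grab_frame("side");im=f["frame"][:,:,::-1]
cv2.imwrite("pics/b.png",cv2.resize(im[140:350,200:480],(800,600)))
```

```text
gap 0.001 F 0.0 t 10.3583
lifted gap -0.001 [-0.1 -0.4  0.1]
guard False [ 0.58832684 -0.36925968  0.01578306]
t 15.15
gap 0.06 F 39.50416168454694 t 17.7
lifted gap 0.065 [-0.1 -0.6 -1.8]
guard False [0.67342732 0.03197202 0.01675944]
t 22.4333
```

View pics/b.png

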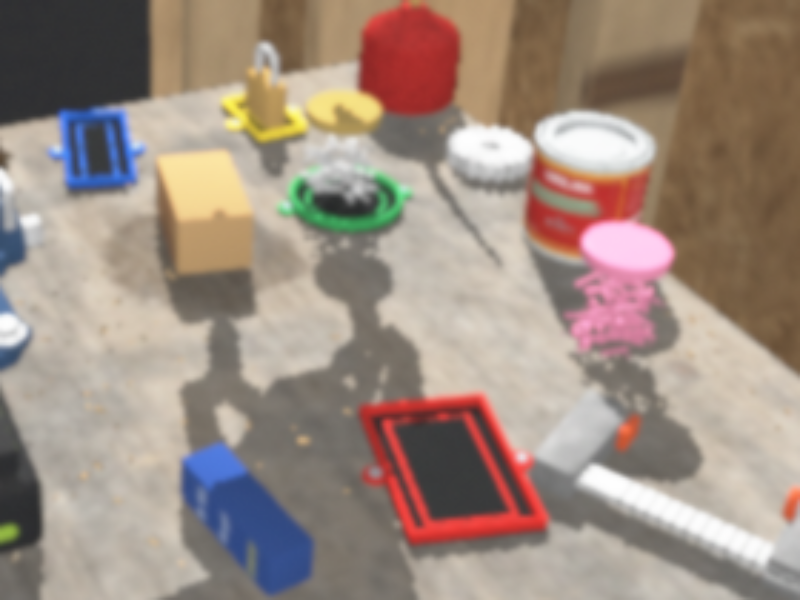

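The carton grasp closed on nothing, though the box stayed still. I'll triangulate it across both views and look from above.

Run:
```python
from r import *; import cv2,h,pickle
T=eyes.grab_frame("top");S=eyes.grab_frame("side");pickle.dump((T,S),open("ts.pkl","wb"))
im=T["frame"][:,:,::-1]
cv2.imwrite("pics/c.png",cv2.resize(im[140:260,160:320],(800,600),interpolation=cv2.INTER_CUBIC))
for n,f,x0,x1 in(("T",T,230,285),("S",S,245,292)):
    for c in h.comps(f,[8,70,100],[24,255,255],100):
        m=c.mean(0)
        if x0<m[0]<x1: print(n,m,c.min(0),c.max(0),cv2.approxPolyDP(c,3,True)[:,0].tolist())
P=[np.array(f["mtx"])@np.array(f["view"])[:3] for f in(T,S)]
# top-face corners: side view far-right/near-right/near-left/far-left from b.png
s=np.array([[155,158],[232,152],[250,205],[172,215]])/2.857+[200,140]
np.save("s.npy",s)
for z in(.042,.07,.1,.15): print(z,h.ray(S,s,z).round(3).tolist())
s2=monitor.sense();print(s2["position"],s2["clock"])
```

```text
T [256.87203791 197.13744076] [234 177] [283 219] [[279, 177], [273, 177], [278, 185], [274, 189], [238, 182], [234, 204], [240, 205], [241, 219], [246, 217], [241, 215], [244, 213], [240, 205], [272, 212], [276, 194], [283, 190], [276, 188]]
T [252.5915493  143.15492958] [240 131] [265 155] [[246, 132], [241, 149], [249, 155], [259, 154], [265, 145], [263, 136]]
S [258.87323944 408.83098592] [249 394] [269 419] [[256, 394], [249, 401], [252, 419], [269, 419], [264, 398]]
S [270.36296296 215.14814815] [255 192] [288 237] [[278, 192], [255, 195], [259, 237], [287, 233], [288, 214]]
0.042 [[0.543, -0.062], [0.595, -0.075], [0.577, -0.143], [0.525, -0.135]]
0.07 [[0.525, -0.108], [0.574, -0.12], [0.556, -0.184], [0.508, -0.176]]
0.1 [[0.505, -0.157], [0.55, -0.168], [0.534, -0.228], [0.489, -0.221]]
0.15 [[0.471, -0.239], [0.512, -0.248], [0.497, -0.301], [0.457, -0.295]]
[0.67237633 0.03205984 0.13829202] 22.5833
```

View pics/c.png

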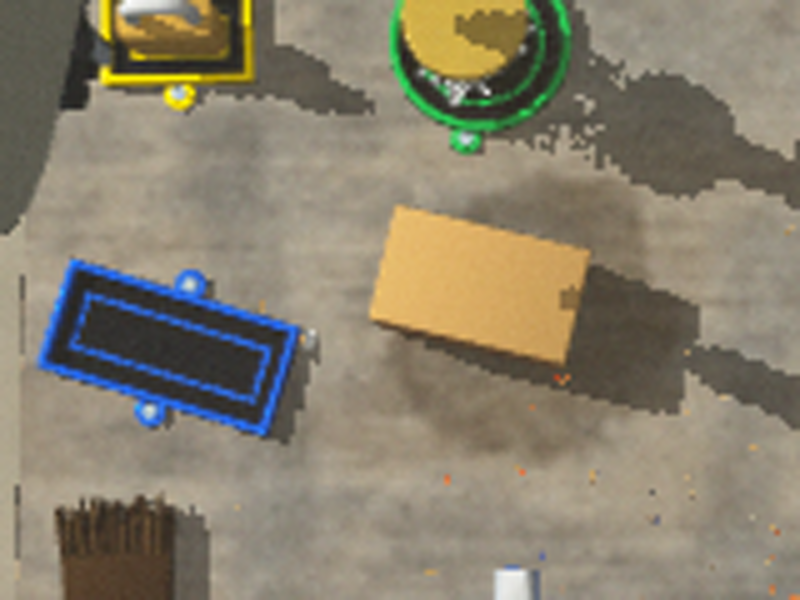

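The box really is at (0.562,-0.104), 42 mm high, and hasn't moved. I'll repeat the approach step by step, with a guard, and look with the fingers around it.

Run:
```python
from r import *; import cv2,h
def say(n):
    s=monitor.sense();print(n,np.round(s["position"],4),np.round(Ro.from_quat(s["ee_rot"]).as_matrix()[:2,1],2),round(s["finger_gap"],3),np.round(s["contact_force"],1),s["clock"])
say("0")
p=[.562,-.104,.14];a=1.35+np.pi/2
env.reach(p,quat(p,a));say("above")
print(env.movel([.562,-.104,.035],.1,guard=10));say("down .035")
print(env.movel([.562,-.104,.012],.05,guard=10));say("down .012")
I=[]
for n in("top","side"):
    f=eyes.grab_frame(n);im=f["frame"][:,:,::-1]
    I.append(cv2.resize(im[130:250,190:350] if n=="top" else im[120:270,190:390],(400,300),interpolation=cv2.INTER_CUBIC))
cv2.imwrite("pics/d.png",np.hstack(I))
```

```text
0 [0.6724 0.0321 0.1383] [1.   0.02] 1.0 [-0.1  0.1 -0.4] 22.5833
above [ 0.5627 -0.1035  0.14  ] [ 0.98 -0.22] 1.0 [ 0.1  0.6 -0.4] 23.3167
False
down .035 [ 0.5624 -0.1041  0.0357] [ 0.98 -0.22] 0.993 [0.1 0.2 0.3] 24.5167
False
down .012 [ 0.5621 -0.104   0.012 ] [ 0.98 -0.22] 0.997 [-0.2 -0.   0.3] 25.125
```

View pics/d.png

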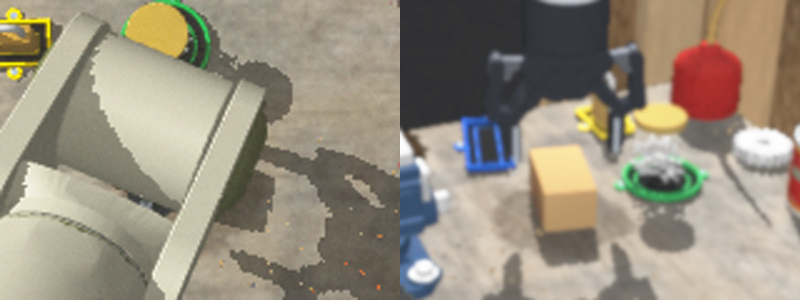

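Run:
```python
from r import *; import cv2,h
s=monitor.sense();print(s["position"],s["clock"],np.round(s["joints"],3),s["finger_gap"])
for n in("top","side"):
    f=eyes.grab_frame(n);im=f["frame"][:,:,::-1].copy()
    V=np.array(f["view"]);K=np.array(f["mtx"])
    for z,col in((.012,(0,0,255)),(.042,(255,0,0)),(.14,(0,255,0))):
        for d in(-.045,0,.045):
            X=V[:3]@np.array([.562+d*.98,-.104-d*.22,z,1]);u=K@X;u=u[:2]/u[2];cv2.circle(im,tuple(int(round(v)) for v in u),2,col,-1)
    if n=="side":cv2.imwrite("pics/e.png",cv2.resize(im[60:300,150:470],(800,600)))
```

```text
[ 0.56217939 -0.10406739  0.01222955] 25.225 [-0.388  0.62   1.556  0.     0.965 -0.167] 1.003837915505728
```

View pics/e.png

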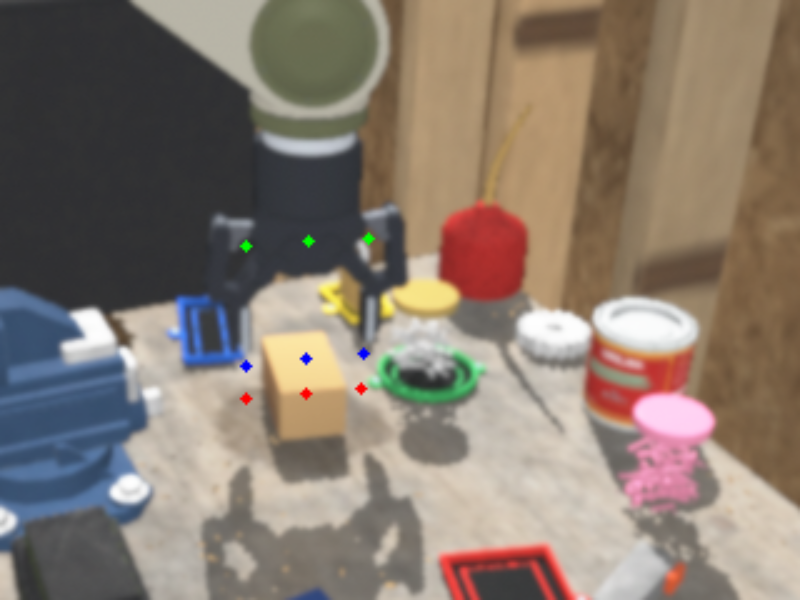

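The drawn calibration dots show the fingertips about 30 mm higher than reported. The grip widths agree: the jar was held by its 52 mm lid, the padlock by its thin shackle. So the tool is biased upward in z. I'll measure that with a light guarded touch here, fingers straddling the box.

Run:
```python
from r import *; import cv2
g=env.movel([.562,-.104,-.05],.03,guard=5);s=monitor.sense();print(g,s["position"],s["contact_force"],s["clock"])
f=eyes.grab_frame("side")["frame"][:,:,::-1]
cv2.imwrite("pics/f.png",cv2.resize(f[60:300,150:470],(800,600)))
```

```text
True [ 0.56200947 -0.10399157 -0.04571312] [-1.48536617  0.49184014  5.1015166 ] 27.0417
```

View pics/f.png

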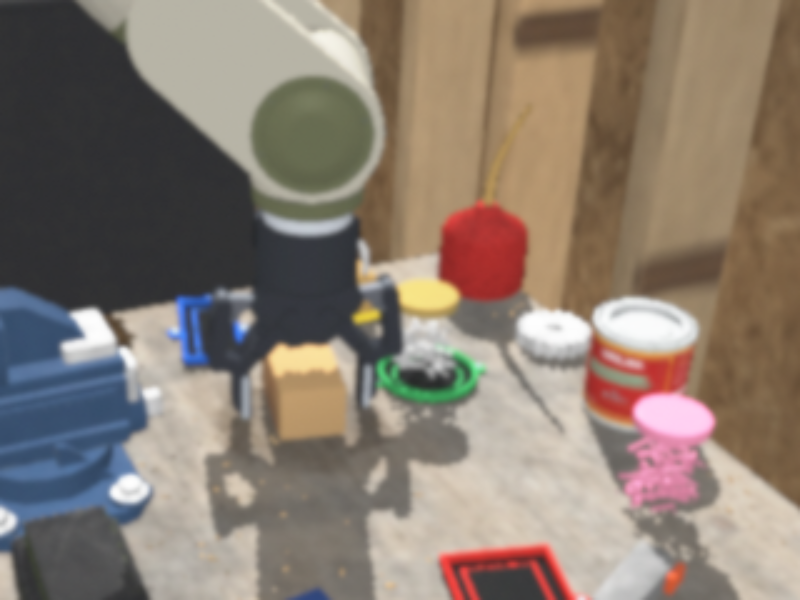

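Contact with the bench at reported z = -0.046, when the open tips should touch at TCP = -0.013, gives a +33 mm offset. I'll apply it to the carton now and the plug carton next.

Run:
```python
from r import *; import cv2
B=.0327;h=np.pi/2
env.movel([.562,-.104,.06],.15)
move([.562,-.104],1.35+h,[.588,-.369],1.314+h,.012-B,35)
move([.466,-.368],-1.435+h,[.536,.033],1.288+h,.009-B,30)
f=eyes.grab_frame("side");im=f["frame"][:,:,::-1]
cv2.imwrite("pics/g.png",cv2.resize(im[140:350,200:480],(800,600)))
```

```text
gap 0.578 F 38.09459388256073 t 30.2833
lifted gap 0.582 [ 0.1  0.9 -2.9]
guard False [ 0.58827244 -0.36925912 -0.01702203]
t 35.3917
gap 0.296 F 30.0759494304657 t 38.0583
lifted gap 0.299 [-0.3 -0.  -1. ]
guard False [ 0.53634706  0.03295694 -0.02021776]
t 43.8583
```

View pics/g.png

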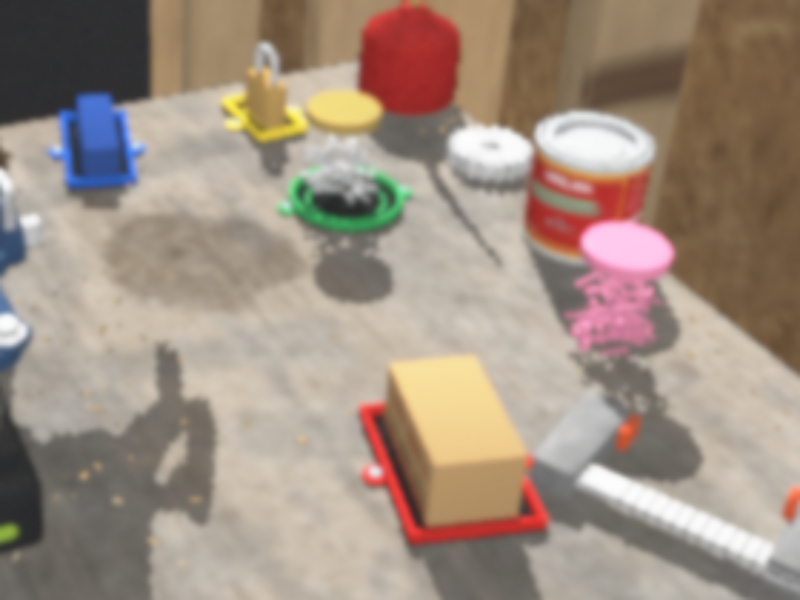

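All four are in their holders. I'll retreat and check each fit from above before handing in, the padlock and jar above all.

Run:
```python
from r import *; import cv2,h
env.set_joints([-1.402,.313,1.498,0,1.331,-.223]);env.hold(.5)
T=eyes.grab_frame("top");S=eyes.grab_frame("side")
t=T["frame"][:,:,::-1];s=S["frame"][:,:,::-1]
R=lambda i,x,y,w,hh:cv2.resize(i[y:y+hh,x:x+w],(400,300),interpolation=cv2.INTER_CUBIC)
cv2.imwrite("pics/h.png",np.vstack([np.hstack([R(t,165,120,120,90),R(t,340,150,80,60)]),np.hstack([R(t,160,180,80,60),R(s,265,145,90,68)])]))
for c in h.comps(T,[16,110,130],[28,255,255]):
    if 230<c[:,0].mean()<285 and c[:,1].mean()<170: print("lid",h.rect(T,c,.075)[:2])
print(monitor.sense()["clock"])
```

```text
lid (array([ 0.6680024 , -0.09733887], dtype=float32), [np.float32(0.04909558), np.float32(0.049818773)])
46.725
```

View pics/h.png

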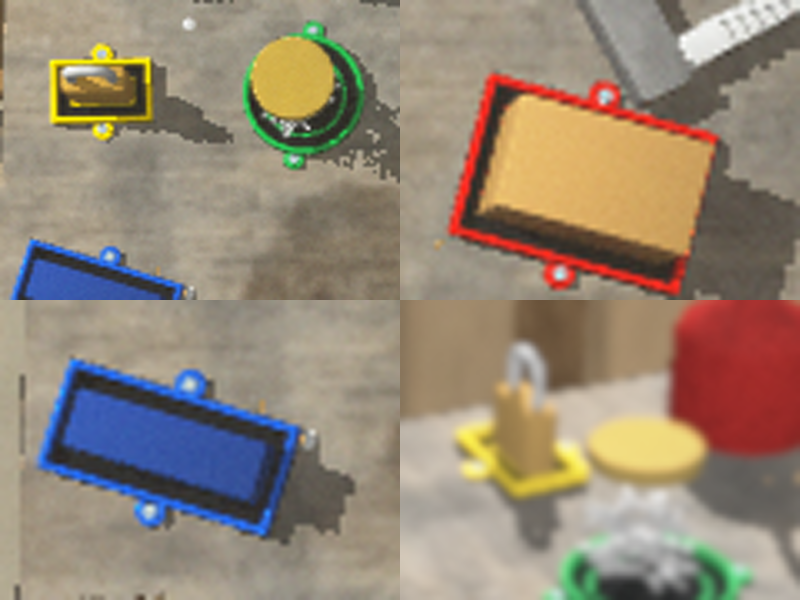

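Seen from above, all four goods sit inside their rims, upright and clear. The jar lid's 5 mm offset is the same colour-mask bias that showed in its first measurement.

```bash
python3 -c "
from bench import job
print(job.hand_in())"
```

```text
the job is handed in; nothing more can be done
None
```

The job is handed in at about 47 s of the 102 s allowed, with all four goods let go inside their matching holders in the last pictures and the battery pack not touched; the nail carton went in third, after the padlock, because the first grasp at it missed.

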